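# Fold shut a row of flip-cap sample vials with the fingertips

### The job

The front row of sample vials in the rack (the row on the robot's side) has been filled: with the fingertips only, run lightly along that row and fold all five caps over, until each lies shut and flat on its vial. Do not lift, tip or push the rack along, and do not lean on it. Leave the caps of the back row standing open and the things around the rack where they are.

Things in the scene. Friction and masses are not known exactly. Their poses are not given: they have to be found in the camera images.
- rack: loose dark grey rack, 130 x 220 x 46 mm high, about 1 kg, 3 rows of 5 places, 40 mm pitch. Origin: centre of its underside; z up, y along the rows, x away from the robot (yaw within 0.45 rad of the world's). Front row (x = -40 mm): five vials held snugly, 28 mm across, rims 66 mm up, at y = 80, 40, 0, -40, -80 mm. Middle row empty. Back row (x = +40 mm): three vials at y = 80, 0, -40 mm
- row_start (a point): on the centre line of the front row, over the hinge of its first cap (rack's +y end), at the height of a shut cap's top: 70 mm above the bench. Each cap's hinge lies 15.5 mm from its vial's axis on the rack's +y side, hinge line along the rack's x
- row_end (a point): on the centre line of the front row, over the tab of its last cap when shut (rack's -y end), at the height of a shut cap's top: 70 mm above the bench; 193.5 mm from row_start. All the caps fold over from row_start towards row_end to shut
- front_cap0 (a joint): opening in rad of the white cap of front vial 0 (0 is at the rack's +y end): 0 shut flat on the rim, 1.57 upright, 1.8 at most; starts at 0.7 to 1.65. Cap: disc 28 mm across, 4 mm thick, tab 33.5 mm from the hinge; upright it reaches 100 mm above the bench. It stays at the angle where it is left; about 0.5 N at the tab moves it
- front_cap1 (a joint): opening in rad of the white cap of front vial 1 (0 is at the rack's +y end): 0 shut flat on the rim, 1.57 upright, 1.8 at most; starts at 0.7 to 1.65. Cap: disc 28 mm across, 4 mm thick, tab 33.5 mm from the hinge; upright it reaches 100 mm above the bench. It stays at the angle where it is left; about 0.5 N at the tab moves it
- front_cap2 (a joint): opening in rad of the white cap of front vial 2 (0 is at the rack's +y end): 0 shut flat on the rim, 1.57 upright, 1.8 at most; starts at 0.7 to 1.65. Cap: disc 28 mm across, 4 mm thick, tab 33.5 mm from the hinge; upright it reaches 100 mm above the bench. It stays at the angle where it is left; about 0.5 N at the tab moves it
- front_cap3 (a joint): opening in rad of the white cap of front vial 3 (0 is at the rack's +y end): 0 shut flat on the rim, 1.57 upright, 1.8 at most; starts at 0.7 to 1.65. Cap: disc 28 mm across, 4 mm thick, tab 33.5 mm from the hinge; upright it reaches 100 mm above the bench. It stays at the angle where it is left; about 0.5 N at the tab moves it
- front_cap4 (a joint): opening in rad of the white cap of front vial 4 (0 is at the rack's +y end): 0 shut flat on the rim, 1.57 upright, 1.8 at most; starts at 0.7 to 1.65. Cap: disc 28 mm across, 4 mm thick, tab 33.5 mm from the hinge; upright it reaches 100 mm above the bench. It stays at the angle where it is left; about 0.5 N at the tab moves it
- back_cap0 (a joint): the same for the cap of back vial 0 (at y = 80 mm in the rack's frame), an empty vial; starts at 1.3 to 1.65, to be left open
- back_cap1 (a joint): the same for the cap of back vial 1 (at y = 0 mm in the rack's frame), an empty vial; starts at 1.3 to 1.65, to be left open
- back_cap2 (a joint): the same for the cap of back vial 2 (at y = -40 mm in the rack's frame), an empty vial; starts at 1.3 to 1.65, to be left open
- beaker: glass beaker, 68 mm across and 90 mm high, standing beyond the -y end of the rack; origin at the centre of its underside; a bystander
- jar: amber specimen jar with black cap, 56 mm across and 75 mm high, standing behind the rack; origin at the centre of its underside; a bystander
- brush: mounting brush 160 mm long lying in front of the rack (robot's side), along it; origin under its middle; a bystander

How it is judged (in metres and radians):
At the end, for the whole second after the job is handed in: Front caps all within 0.10 rad of shut (tab under 3.5 mm up), back caps all open by over 1.1 rad, the rack flat, at rest and within 25 mm of its start, and beaker, jar and brush within 25 mm of theirs (value of joint each of front_cap0, front_cap1, front_cap2, front_cap3, front_cap4 below 0.1 rad and value of joint each of back_cap0, back_cap1, back_cap2 above 1.1 rad and distance of each of rack, beaker, jar, brush from where it was at the start of the episode below 0.025 m and angle between rack's own z axis and vertical below 0.05 rad and linear speed of rack below 0.01 m/s); the robot touches nothing.
It fails at once if the rack is lifted, tipped or pushed along by more than 25 mm (height (world z) of rack above 0.008 m or angle between rack's own z axis and vertical above 0.1 rad or distance of rack from where it was at the start of the episode above 0.025 m).
It fails at once if the fingers lean on the rack, vials or caps with more than 25 N, or the arm or the gripper's body touches them (contact force between the arm and rack above 0.5 N or contact force between the fingers and rack above 25 N).
It fails at once if a cap of the back row is pushed below 1.1 rad (value of joint any of back_cap0, back_cap1, back_cap2 below 1.1 rad).
It fails at once if the beaker, jar or brush is moved by more than 25 mm (distance of any of beaker, jar, brush from where it was at the start of the episode above 0.025 m).
It also fails if it takes over 42 s, if anything falls off the work surface, if the arm or the gripper's body presses on something with over 40 N, if the wrist force passes 120 N, or if a joint passes its speed limit or range.

### The arm

A 7-joint arm with a two-finger parallel gripper is mounted at the origin on the work surface. World frame = base frame: x ahead of the robot, y to its left, z up, the work surface at z = 0. Lengths are in mm, angles in rad, forces in N, time in s.
With the tool pointing down it reaches from about 400 to 875 mm from the base axis. Payload 4.4 kg.
Tool frame: the origin (TCP) lies on the centre line of the jaws, within the pads' length; the fingertips stand 25 mm ahead of it and the grasp point (between the pads) lies 6 mm ahead of it (ctrl.finger_overhang is the distance from the TCP to the fingertips, in mm); z points along the fingers, y is the line along which they close (so a half turn about z gives the same grasp; the last joint's range is limited). The gripper opens to 85 mm and grips with 20 to 120 N. Pads are 22 mm wide; open, the fingers measure 114 mm over their backs; the gripper's body (76 mm by 85 mm) begins 54 mm behind the grasp point. The pads swing forward as they close: fully open they stand 13 mm farther back than shut.
Start: joints at [-1.393, 0.628, 0.038, 1.517, -0.027, 0.996, -0.02], TCP at [156.88, 630.798, 256.313] pointing down, gripper open.
Joint ranges: [-3.06, 3.06], [-0.37, 2.12], [-1.25, 1.32], [0.18, 2.47], [-1.1, 4.24], [0.23, 1.98], [-2.94, 2.94]. Speed limits (rad/s): [2.57, 2.57, 3.14, 3.14, 3.14, 3.14, 3.14].

### API

Orientations are given as [roll, pitch, yaw] about the fixed x, y, z axes, in that order (R = Rz(yaw) Ry(pitch) Rx(roll)).
In Python, from cell import ctrl gives the robot as it stands. The module is installed in compiled form; this text tells all that it offers.
- The arm moves only by the tool play_rows, never from a script. Its argument "targets" is a list of rows, each a list of 5 numbers: the closure, from 0 (fully open) to 1 (shut), then the shift along the tool's x, y, z in cm, then the turn about the tool's z in degrees. In form: [[gripper, dx, dy, dz, spin], ...]. A call has 1 to 10 rows; each row is the pose to reach, as a shift and turn from the pose commanded when the call began, along the tool's axes at that moment; what a row does not reach only later rows make up. A row lasts 1/10 s, in which the tool goes at most 50 mm and 8.59 degrees, less where a joint would pass 70% of its speed; a pose out of reach is approached as far as the arm can. A call with a gripper value outside its range is refused whole. The fingers move at their own pace and stop on an object; the grip force is fixed at half the most. Time passes only in rows, so rows that repeat a pose let the fingers close. It gives the time, the measured TCP pose, the force, the opening and the grip force at its end, in the units of the state.
- ctrl.read_state(): the state, without advancing time (a new reading comes with each control period).
- ctrl.get_image(name): name is "scene" or "top"; returns (picture, depth): 480x640x3 uint8, red, green, blue; 480x640 float32, mm along the optical axis (not along the pixel's ray), 0 where there is no reading.
- ctrl.calibration(name): a dict with "vfov" (degrees; the focal length in pixels is half the picture's height over the tangent of half this angle, whatever the lens; pixels are square), "cx", "cy" (the principal point, pixels), "extrinsics" (4x4, takes a point from camera to world coordinates). Camera axes: x right, y down, z forward; pixel columns grow to the right and rows downward; lengths in mm; the calibration is good to about 2 mm. A picture is of the moment at which its call begins. calibration takes no time and is no camera call.
- ctrl.finish_job(): hands the job in; it is judged then, once.
Trained networks look in the newest picture that a camera, given by its name, has taken for a name from the list of things; names that differ only in an ending like _2 or _b are one class to them, and where a whole thing is asked for, a point or a joint stands for the part that bears it (a point fixed in the world has none). Each returns a list of dicts, best first, with "confidence" (0 to 1); they miss things now and then, are a little off and sometimes report something else, mostly with a low value. They report only what shows in the picture. A call takes as long as a camera call.
- ctrl.search_frame(camera, name): "bbox" ([left, top, right, bottom] in pixels, round what is visible of it).
- ctrl.trace(camera, name): "pixels" (480x640 bool, what is visible of it) and "bbox" ([left, top, right, bottom] in pixels, round what is visible of it).
The state is a dict: "clock": time; "qpos": joint angles; "qd": joint speeds; "tau": joint torques, N m; "eef_pos": TCP position; "tool_rot": TCP orientation; "force": force on the tool from outside, world axes, zero at the start; "torque": the same for the moment, N m; "width": finger opening in mm; "gripper_force": force on a finger pad.
Only numpy, scipy, OpenCV 4.12 (cv2) and the standard library are available. Lean on these libraries where they do the work, as an engineer would, in place of code of your own. Each camera call takes 0.05 s, during which the arm holds its last target. There are 200 camera calls.

## Working session

There is one attempt and no reset: what is moved stays moved. The work goes in short steps, Python scripts to look and compute and a tool call to move; the robot and the scene stay as the last step left them, time stands still between calls to the robot, and variables do not carry over. Pictures are saved under pics/ and viewed, at most 10 in all, crops included, and the job is handed in when it is done.

Besides the shell and the picture viewer there is one more tool, called after "Call:" by a JSON object that holds its "name" and its "arguments", one argument or row to a line. play_rows: Moves the arm, as the interface text tells. Its arguments: {"type":"object","properties":{"targets":{"type":"array"}},"required":["targets"]}

```bash
mkdir -p pics; cat > h.py <<'E'
import numpy as np, cv2
from cell import ctrl
def cloud(name,depth):
    c=ctrl.calibration(name); f=240/np.tan(np.radians(c["vfov"])/2)
    v,u=np.mgrid[:480,:640]
    P=np.stack([(u-c["cx"])/f*depth,(v-c["cy"])/f*depth,depth],-1)
    E=np.array(c["extrinsics"]); W=P@E[:3,:3].T+E[:3,3]; W[depth<=0]=np.nan
    return W
E
python3 - <<'E'
from h import *
print(ctrl.read_state())
for n in("top","scene"):
    im,d=ctrl.get_image(n); cv2.imwrite(f"pics/{n}0.png",im[...,::-1]); W=cloud(n,d); np.savez(f"{n}0.npz",im=im,W=W)
    print(n,ctrl.calibration(n)["extrinsics"])
    for o in("rack","front_cap0","beaker","jar","brush"):
        for r in ctrl.trace(n,o)[:8]:
            m=r["pixels"]; p=W[m]; print(o,round(r["confidence"],2),r["bbox"],np.nanmedian(p,0).round(),np.nanpercentile(p[:,2],[5,95]).round())
E
```

```text
{'clock': 0.0, 'qpos': array([-1.39280125,  0.62932671,  0.03844707,  1.5184266 , -0.02702166,
        0.99630371, -0.02000884]), 'qd': array([-9.31118801e-04, -1.68529203e-04,  1.16236113e-03, -1.15570458e-03,
       -8.52091556e-05,  2.87257541e-04, -6.00701604e-04]), 'tau': array([-1.81081253e-05, -5.63404548e+01,  1.22604623e+00, -1.93447298e+01,
        1.09441139e-02,  1.04181041e-02,  2.06531001e-05]), 'eef_pos': array([156.72444954, 630.19500962, 255.38298957]), 'tool_rot': array([-3.13964631e+00,  1.08832315e-05,  2.89777150e+00]), 'force': array([-0.06540811, -0.06170692, -0.17344636]), 'torque': array([-0.00488069, -0.00561982, -0.00647754]), 'gripper_force': 0.0, 'width': 85.39193850561885}
top [[ 1.65304950e-02 -9.97191191e-01  7.30511570e-02  5.45549702e+02]
 [-9.99552934e-01 -1.46607510e-02  2.60575346e-02 -1.11445640e+01]
 [-2.49133591e-02 -7.34492422e-02 -9.96987730e-01  9.20858318e+02]
 [ 0.00000000e+00  0.00000000e+00  0.00000000e+00  1.00000000e+00]]
rack 0.73 [256.7, 210.6, 404.3, 297.4] [605.  -8.  46.] [43. 88.]
front_cap0 0.75 [345.3, 272.6, 354.3, 290.8] [565
[... 722 characters left out ...]
02]
 [ 0.00000000e+00  0.00000000e+00  0.00000000e+00  1.00000000e+00]]
rack 0.62 [236.6, 219.1, 387.6, 335.4] [631.  11.  45.] [ 7. 86.]
front_cap0 0.71 [344.5, 238.7, 354.1, 260.2] [570.  47.  82.] [70. 94.]
front_cap0 0.69 [369.5, 246.5, 381.9, 265.8] [572.  93.  84.] [20. 96.]
front_cap0 0.52 [282.1, 219.9, 299.0, 238.4] [562. -72.  82.] [69. 94.]
front_cap0 0.49 [319.2, 232.3, 334.5, 253.0] [566.   4.  81.] [70. 93.]
front_cap0 0.47 [304.8, 223.1, 318.2, 243.6] [564. -32.  82.] [63. 95.]
beaker 0.87 [182.9, 212.1, 222.2, 269.0] [ 635. -207.   63.] [ 8. 88.]
jar 0.64 [230.3, 281.0, 266.9, 337.3] [736. -45.  50.] [ 7. 75.]
brush 0.62 [336.7, 236.1, 404.3, 275.9] [490.  82.  16.] [ 6. 20.]
```

View pics/top0.png

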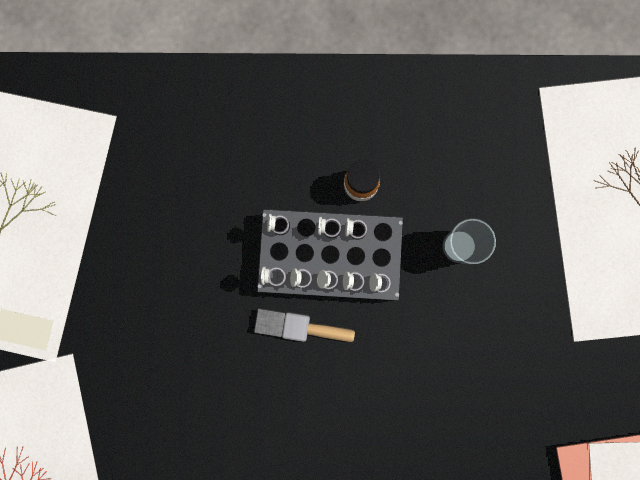

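View pics/scene0.png

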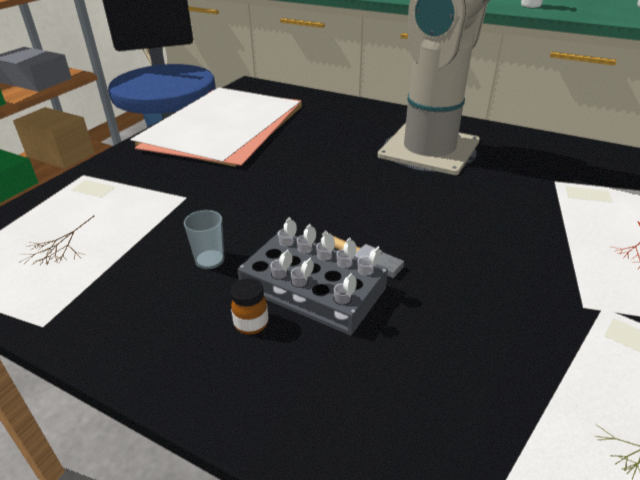

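The top view shows the rack at px (258-403, 210-298), almost aligned with the world. The five front caps stand open at row ~278, the brush is below it at (255-355, 310-340) and the beaker to the right at (470, 241). The scene view agrees.

```bash
python3 - <<'E'
from h import *
for n in("top","scene"):
    W=np.load(n+"0.npz")["W"]; p=W.reshape(-1,3)
    p=p[(p[:,0]>500)&(p[:,0]<700)&(abs(p[:,1])<150)]
    q=p[abs(p[:,2]-46)<5]
    r=cv2.minAreaRect(q[:,:2].astype(np.float32)); print(n,len(q),np.median(q[:,2]),r)
    c=p[(p[:,2]>75)&(p[:,0]<600)]
    k,l,ce=cv2.kmeans(c.astype(np.float32),5,None,(3,50,.1),5,cv2.KMEANS_PP_CENTERS); 
    for j in np.argsort(-ce[:,1]): 
        s=c[l[:,0]==j]; print(ce[j].round(1),s.min(0).round(1),s.max(0).round(1))
    x,y=ce[:,0],ce[:,1]; print("row fit x=a*y+b",np.polyfit(y,x,1))
    b=W.reshape(-1,3); b=b[(b[:,0]>440)&(b[:,0]<535)&(abs(b[:,1])<160)&(b[:,2]>5)&(b[:,2]<40)]; print("brush",b.min(0),b.max(0))
E
```

```text
top 9849 45.714844658712536 ((621.4444580078125, -8.458831787109375), (220.39254760742188, 161.57009887695312), 87.46884155273438)
[569.9  88.2  90.4] [556.9  83.1  75.1] [584.   93.5 101.6]
[567.7  42.7  87. ] [554.7  34.4  75. ] [581.6  50.3 100. ]
[5.66e+02 3.00e-01 8.53e+01] [552.5  -8.7  75.1] [579.3   8.   97.2]
[564.3 -35.3  87.7] [551.5 -42.7  75.5] [578.4 -28.2 101.8]
[562.4 -76.1  86.8] [549.2 -84.1  75. ] [576.1 -69.9 101.8]
row fit x=a*y+b [4.51730758e-02 5.65866091e+02]
brush [465.23768291 -56.60284316   5.05883938] [517.7406706  112.21706488  24.51066353]
scene 4776 44.95789889579606 ((604.1204223632812, -6.869598388671875), (221.95738220214844, 131.96786499023438), 87.30622863769531)
[571.7  91.3  86.3] [553.8  83.9  75.2] [582.4  95.1  99.5]
[568.3  45.   85. ] [551.3  35.8  75.1] [579.8  51.4  99.5]
[565.8   2.   83.6] [549.6  -8.4  75.5] [577.9  11.4  96.7]
[564.7 -33.   85.3] [549.8 -42.8  75.1] [576.1 -27.4  99.8]
[562.3 -73.9  84.8] [547.1 -84.3  75.1] [574.3 -67.6  98.5]
row fit x=a*y+b [5.4964423e-02 5.6619403e+02]
brush [467.73541587 -30.98363381   5.20649067] [517.51559637 113.62314433  21.09966961]
```

Call:
{"name": "play_rows", "arguments": {
  "targets": [
    [1,-5,-3.6,0,-1],
    [1,-10,-7.2,0,-2],
    [1,-15,-10.8,0,-3],
    [1,-20,-14.4,0,-4.5],
    [1,-25,-18,0,-6],
    [1,-30,-21.6,0,-7],
    [1,-35,-25.2,0,-8],
    [1,-40,-28.8,0,-9],
    [1,-44,-31.7,0,-10],
    [1,-47,-33.9,0,-11.3]
  ]
}}

```text
clock: 1.6
eef_pos: [481.1, 247.6, 256.6]
tool_rot: [3.141, 0.001, 3.096]
force: [0.5, 0.6, 0.3]
width: 0.4
gripper_force: 0.0
```

```bash
cat > st.py <<'E'
from h import *
s=ctrl.read_state(); print(s["clock"],s["eef_pos"].round(1),s["tool_rot"].round(3),s["width"],ctrl.finger_overhang,s["force"].round(2))
y=s["tool_rot"][2]; tx=np.array([np.cos(y),np.sin(y)]); ty=np.array([np.sin(y),-np.cos(y)])
for k in(50,-260):   # along row from row_start
    g=np.array([569.4,90.4])+k*np.array([.046,.999])-s["eef_pos"][:2]; print(k,"dx,dy cm",(g@tx/10).round(2),(g@ty/10).round(2))
E
python3 st.py
```

```text
1.6 [481.1 247.6 256.6] [3.141e+00 1.000e-03 3.096e+00] 0.3792912268930119 25.0 [0.5  0.61 0.29]
50 dx,dy cm -9.54 -10.3
-260 dx,dy cm -9.53 -41.3
```

Call:
{"name": "play_rows", "arguments": {
  "targets": [
    [1,0,0,2,0],
    [1,0,0,4,0],
    [1,0,0,5,0],
    [1,0,0,5,0]
  ]
}}

```text
clock: 2.0
eef_pos: [479.0, 249.0, 205.2]
tool_rot: [-3.14, -0.002, 3.096]
force: [-0.6, 0.9, -0.7]
width: -0.0
gripper_force: 0.0
```

```bash
python3 st.py
```

```text
2.0 [479.  249.  205.2] [-3.140e+00 -2.000e-03  3.096e+00] -0.03952459981326964 25.0 [-0.58  0.85 -0.7 ]
50 dx,dy cm -9.76 -10.43
-260 dx,dy cm -9.76 -41.43
```

Call:
{"name": "play_rows", "arguments": {
  "targets": [
    [1,-3.5,-3.5,2,0],
    [1,-7,-7,4,0],
    [1,-9.8,-10.4,6,0],
    [1,-9.8,-10.4,8,0],
    [1,-9.8,-10.4,9.2,0],
    [1,-9.8,-10.4,9.2,0]
  ]
}}

```text
clock: 2.6
eef_pos: [571.5, 142.0, 113.3]
tool_rot: [3.141, -0.003, 3.097]
force: [-0.2, 0.7, 0.1]
width: 0.2
gripper_force: 0.0
```

```bash
python3 st.py; python3 - <<'E'
from h import *
im,d=ctrl.get_image("scene"); c=im[170:360,220:460,::-1]; cv2.imwrite("pics/s1.png",cv2.resize(c,None,fx=3,fy=3,interpolation=cv2.INTER_CUBIC))
E
```

```text
2.6 [571.5 142.  113.3] [ 3.141e+00 -3.000e-03  3.097e+00] 0.1790902654263441 25.0 [-0.24  0.7   0.09]
50 dx,dy cm -0.03 -0.17
-260 dx,dy cm 0.01 -31.17
```

View pics/s1.png

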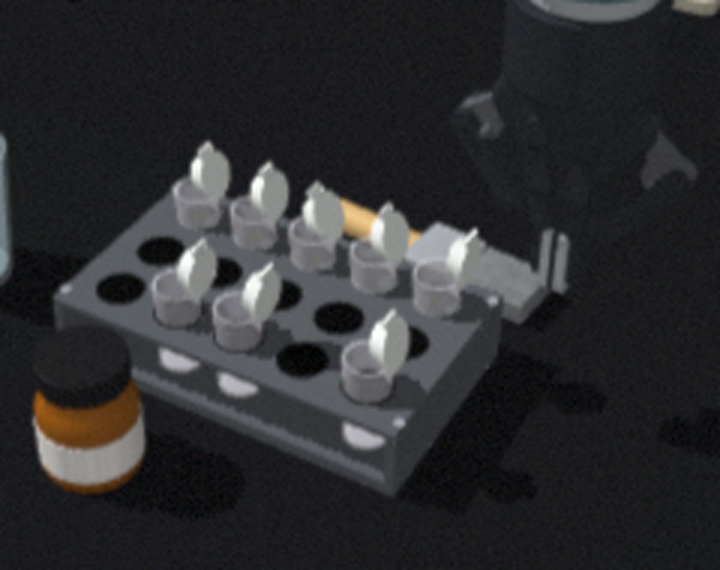

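Fingertips at crop px (553, 262), lined up with the first cap at (465, 255), all caps open. First pass high, tips at 88 mm.

Call:
{"name": "play_rows", "arguments": {
  "targets": [
    [1,0,-2,0,0],
    [1,0,-3.5,0,0],
    [1,0,-5,0,0],
    [1,0,-6.5,0,0],
    [1,0,-8,0,0],
    [1,0,-9.5,0,0],
    [1,0,-11,0,0],
    [1,0,-12.5,0,0],
    [1,0,-14,0,0],
    [1,0,-15.5,0,0]
  ]
}}

```text
clock: 3.65
eef_pos: [565.7, -15.3, 114.3]
tool_rot: [3.141, -0.0, 3.095]
force: [-0.2, -0.2, 0.0]
width: -0.1
gripper_force: 0.2
```

Call:
{"name": "play_rows", "arguments": {
  "targets": [
    [1,0,-1.5,0,0],
    [1,0,-3,0,0],
    [1,0,-4.5,0,0],
    [1,0,-6,0,0],
    [1,0,-7.5,0,0],
    [1,0,-9,0,0],
    [1,0,-9,-2,0],
    [1,0,-9,-4.5,0],
    [1,0,-9,-4.5,0]
  ]
}}

```text
clock: 4.55
eef_pos: [563.6, -105.3, 162.1]
tool_rot: [-3.141, 0.006, 3.094]
force: [0.7, 0.9, 0.4]
width: -0.4
gripper_force: 0.0
```

```bash
python3 st.py; python3 - <<'E'
from h import *
im,d=ctrl.get_image("scene"); c=im[170:360,220:460,::-1]; cv2.imwrite("pics/s2.png",cv2.resize(c,None,fx=3,fy=3,interpolation=cv2.INTER_CUBIC))
E
```

```text
4.55 [ 563.6 -105.3  162.1] [-3.141  0.006  3.094] -0.3568733556004646 25.0 [0.69 0.93 0.38]
50 dx,dy cm 0.35 24.58
-260 dx,dy cm 0.31 -6.42
```

View pics/s2.png

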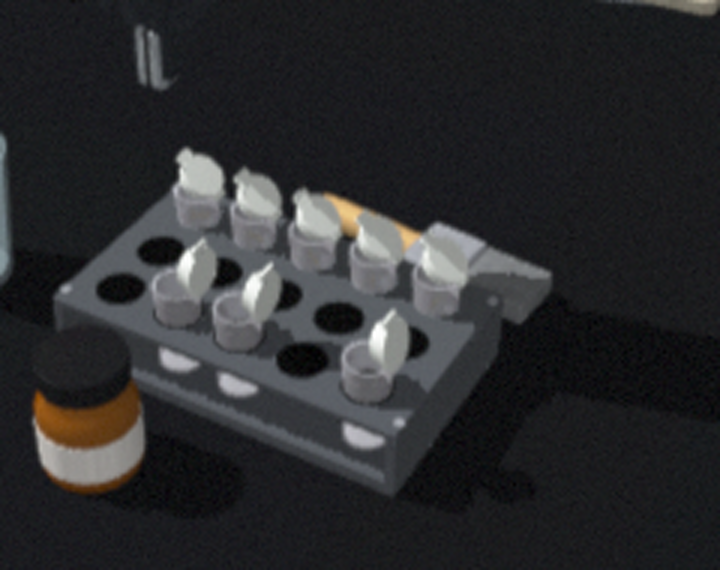

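All five front caps are now folded to about 0.6 rad, with the rack and back caps unchanged. Next pass at about 78 mm.

Call:
{"name": "play_rows", "arguments": {
  "targets": [
    [1,0,4,0,0],
    [1,0,8,0,0],
    [1,0,12,0,0],
    [1,0,16,0,0],
    [1,0,20,0,0],
    [1,0,24,0,0],
    [1,0,24.5,2,0],
    [1,0,24.5,4,0],
    [1,0,24.5,5.6,0],
    [1,0,24.5,5.6,0]
  ]
}}

```text
clock: 5.6
eef_pos: [570.8, 140.0, 100.3]
tool_rot: [-3.139, -0.006, 3.095]
force: [-0.6, -0.3, -0.7]
width: 0.2
gripper_force: 0.0
```

Call:
{"name": "play_rows", "arguments": {
  "targets": [
    [1,0,0,0,0],
    [1,0,0,0,0]
  ]
}}

```text
clock: 5.8
eef_pos: [573.5, 140.5, 103.9]
tool_rot: [3.141, 0.001, 3.095]
force: [-0.0, 0.4, 1.2]
width: -0.1
gripper_force: 0.0
```

```bash
python3 st.py
```

```text
5.8 [573.5 140.5 103.9] [3.141e+00 1.000e-03 3.095e+00] -0.13170414802722147 25.0 [-0.03  0.43  1.22]
50 dx,dy cm 0.18 -0.03
-260 dx,dy cm 0.15 -31.03
```

Call:
{"name": "play_rows", "arguments": {
  "targets": [
    [1,0.1,-1.5,0,0],
    [1,0.1,-3,0,0],
    [1,0.1,-4.5,0,0],
    [1,0.1,-6,0,0],
    [1,0.1,-7.5,0,0],
    [1,0.1,-9,0,0],
    [1,0.1,-10.5,0,0],
    [1,0.1,-12,0,0],
    [1,0.1,-13.5,0,0],
    [1,0.1,-15,0,0]
  ]
}}

```text
clock: 6.8
eef_pos: [564.9, -10.2, 103.3]
tool_rot: [3.141, -0.0, 3.095]
force: [-0.3, 0.2, 1.6]
width: 0.2
gripper_force: 0.3
```

Call:
{"name": "play_rows", "arguments": {
  "targets": [
    [1,0,-1.5,0,0],
    [1,0,-3,0,0],
    [1,0,-4.5,0,0],
    [1,0,-6,0,0],
    [1,0,-7.5,0,0],
    [1,0,-9,0,0],
    [1,0,-10,0,0],
    [1,0,-10,-2,0],
    [1,0,-10,-4,0]
  ]
}}

```text
clock: 7.7
eef_pos: [559.7, -109.9, 143.1]
tool_rot: [3.142, -0.002, 3.094]
force: [0.0, 0.5, 0.3]
width: -0.1
gripper_force: 0.0
```

Call:
{"name": "play_rows", "arguments": {
  "targets": [
    [1,0,4,0,0],
    [1,0,8,0,0],
    [1,0,12,0,0],
    [1,0,16,0,0],
    [1,0,20,0,0],
    [1,0,23,0,0],
    [1,0,25,0,0],
    [1,0,25,2,0],
    [1,0,25,4,0],
    [1,0,25,4.4,0]
  ]
}}

```text
clock: 8.7
eef_pos: [570.5, 140.4, 97.3]
tool_rot: [-3.14, -0.004, 3.096]
force: [-0.4, -0.0, -0.4]
width: 0.1
gripper_force: 0.0
```

Call:
{"name": "play_rows", "arguments": {
  "targets": [
    [1,0,0,0,0],
    [1,0,0,0,0],
    [1,0,0,0,0],
    [1,0,0,0,0],
    [1,0,0,0,0]
  ]
}}

```text
clock: 9.2
eef_pos: [572.3, 140.8, 99.9]
tool_rot: [3.141, 0.001, 3.095]
force: [0.3, -0.8, -0.2]
width: -0.2
gripper_force: 0.0
```

```bash
python3 st.py; python3 - <<'E'
from h import *
im,d=ctrl.get_image("scene"); c=im[170:360,220:460,::-1]; cv2.imwrite("pics/s3.png",cv2.resize(c,None,fx=3,fy=3,interpolation=cv2.INTER_CUBIC))
E
```

```text
9.2 [572.3 140.8  99.9] [3.141e+00 1.000e-03 3.095e+00] -0.190877390482397 25.0 [ 0.34 -0.75 -0.22]
50 dx,dy cm 0.06 -0.05
-260 dx,dy cm 0.04 -31.05
```

View pics/s3.png

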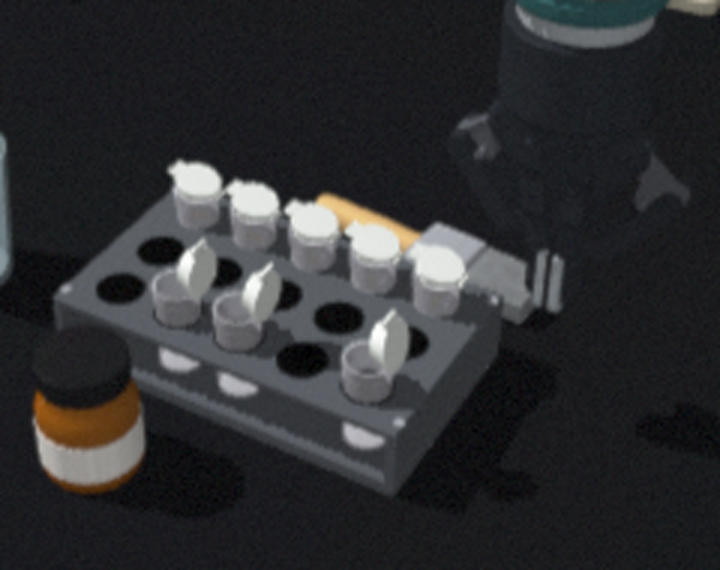

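Caps are nearly shut, about 0.25 rad. Next pass at about 71.5 mm.

Call:
{"name": "play_rows", "arguments": {
  "targets": [
    [1,0,0,0.35,0],
    [1,0,-1.5,0.35,0],
    [1,0,-3,0.35,0],
    [1,0,-4.2,0.35,0],
    [1,0,-5.4,0.35,0],
    [1,0,-6.6,0.35,0],
    [1,0,-7.8,0.35,0],
    [1,0,-9,0.35,0]
  ]
}}

```text
clock: 10.05
eef_pos: [567.8, 49.9, 95.9]
tool_rot: [3.141, 0.0, 3.095]
force: [0.4, 1.0, 1.2]
width: -0.3
gripper_force: 1.0
```

Call:
{"name": "play_rows", "arguments": {
  "targets": [
    [1,0,-1.2,0,0],
    [1,0,-2.4,0,0],
    [1,0,-3.6,0,0],
    [1,0,-4.8,0,0],
    [1,0,-6,0,0],
    [1,0,-7.2,0,0],
    [1,0,-8.4,0,0]
  ]
}}

```text
clock: 10.75
eef_pos: [563.9, -33.8, 95.8]
tool_rot: [3.141, 0.0, 3.095]
force: [-0.3, 1.8, 1.8]
width: 0.0
gripper_force: 0.6
```

Call:
{"name": "play_rows", "arguments": {
  "targets": [
    [1,0,-1.2,0,0],
    [1,0,-2.4,0,0],
    [1,0,-3.6,0,0],
    [1,0,-4.8,0,0],
    [1,0,-6,0,0],
    [1,0,-7.2,0,0],
    [1,0,-8,0,0]
  ]
}}

```text
clock: 11.45
eef_pos: [559.9, -114.8, 95.7]
tool_rot: [-3.141, -0.0, 3.094]
force: [-0.7, 0.1, -0.3]
width: -0.0
gripper_force: 0.0
```

Call:
{"name": "play_rows", "arguments": {
  "targets": [
    [1,0,0,-2,0],
    [1,0,0,-5,0],
    [1,0,0,-9,0],
    [1,0,4,-10,0],
    [1,0,8,-10,0],
    [1,0,12,-10,0],
    [1,0,16,-10,0],
    [1,0,20,-10,0],
    [1,0,24,-10,0],
    [1,0,26,-10,0]
  ]
}}

```text
clock: 12.45
eef_pos: [571.8, 151.5, 195.8]
tool_rot: [3.139, -0.0, 3.1]
force: [-0.4, 1.2, 0.5]
width: 0.2
gripper_force: 0.0
```

```bash
python3 st.py; python3 - <<'E'
from h import *
im,d=ctrl.get_image("scene"); W=cloud("scene",d)
c=im[210:290,270:410,::-1]; cv2.imwrite("pics/s4.png",cv2.resize(c,None,fx=5,fy=5,interpolation=cv2.INTER_CUBIC))
p=W.reshape(-1,3); p=p[~np.isnan(p[:,0])]
A=np.array([.046,.999]); N=np.array([.999,-.046]); r=p[:,:2]-[569.4,90.4]; s=-(r@A); t=r@N
for i in range(5):
    o=[]
    for a in(4,11,18,25,30):
        m=(abs(s-40*i-a)<3)&(abs(t)<(3 if a==30 else 7))&(p[:,2]>60)&(p[:,2]<110); o.append((m.sum(),round(float(np.median(p[m,2])),1) if m.any() else None))
    print(i,o)
q=p[(p[:,0]>500)&(p[:,0]<700)&(abs(p[:,1])<150)&(abs(p[:,2]-46)<5)]; print(cv2.minAreaRect(q[:,:2].astype(np.float32)))
E
```

```text
12.45 [571.8 151.5 195.8] [ 3.139 -0.     3.1  ] 0.23548866975724994 25.0 [-0.39  1.18  0.55]
50 dx,dy cm -0.04 -1.12
-260 dx,dy cm 0.1 -32.12
0 [(np.int64(36), 66.8), (np.int64(21), 69.0), (np.int64(19), 69.5), (np.int64(21), 69.5), (np.int64(10), 69.9)]
1 [(np.int64(30), 65.9), (np.int64(16), 69.0), (np.int64(17), 69.1), (np.int64(17), 70.2), (np.int64(10), 70.0)]
2 [(np.int64(32), 67.3), (np.int64(19), 69.1), (np.int64(18), 69.0), (np.int64(16), 69.3), (np.int64(8), 69.3)]
3 [(np.int64(26), 67.4), (np.int64(17), 69.2), (np.int64(16), 69.2), (np.int64(14), 69.5), (np.int64(7), 69.3)]
4 [(np.int64(29), 67.4), (np.int64(14), 69.1), (np.int64(19), 69.1), (np.int64(15), 69.8), (np.int64(6), 70.0)]
((605.201171875, -6.75677490234375), (222.81451416015625, 132.57058715820312), 88.26375579833984)
```

View pics/s4.png

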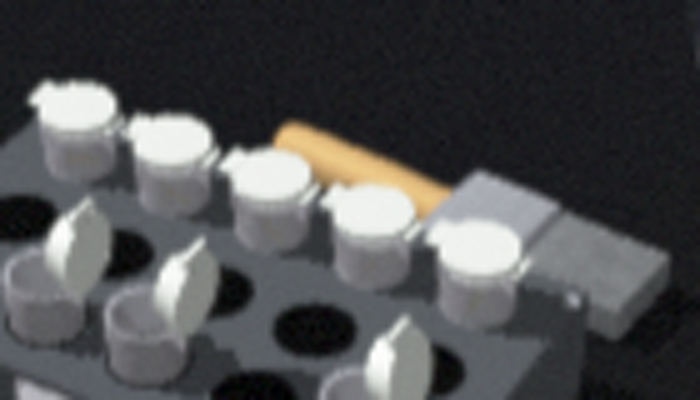

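All five front caps are flat: tops at 69–70 mm along their length, so tilt is under about 0.05 rad. The back caps are open and the rack is in place. Handing in.

```bash
python3 -c "
from cell import ctrl
print(ctrl.finish_job())"
```

```text
the job is handed in; nothing more can be done
None
```

I folded all five front caps shut and handed the job in at about 12.5 s; before handing in, the camera showed them flat to about 0.05 rad, the back caps open and the rack in place, but the hand-in gave no verdict.

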